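# Balance a handheld tester on a domed block to find its balance point

## Robot

A 7-joint arm with a two-finger parallel gripper is mounted at the origin on the work surface. World frame = base frame: x ahead of the robot, y to its left, z up, the work surface at z = 0. Lengths are in mm, angles in rad, forces in N, time in s.
With the tool pointing down it reaches from about 400 to 875 mm from the base axis. Payload 4.4 kg.
Tool frame: the origin (TCP) lies midway between the tips of the shut fingers; the grasp point (between the pads) lies 19 mm behind it; z points along the fingers, y is the line along which they close (so a half turn about z gives the same grasp; the last joint's range is limited). The gripper opens to 85 mm and grips with 20 to 120 N. Pads are 22 mm wide; open, the fingers measure 114 mm over their backs; the gripper's body (76 mm by 85 mm) begins 54 mm behind the grasp point. The pads swing forward as they close: fully open they stand 13 mm farther back than shut.
Start: joints at [-1.305, 0.628, 0.038, 1.517, -0.027, 0.996, -0.02], TCP at [211.711, 614.57, 231.313] pointing down, gripper open.
Joint ranges: [-3.06, 3.06], [-0.37, 2.12], [-1.25, 1.32], [0.18, 2.47], [-1.1, 4.24], [0.23, 1.98], [-2.94, 2.94]. Speed limits (rad/s): [2.57, 2.57, 3.14, 3.14, 3.14, 3.14, 3.14].

## Interface

Orientations are given as [roll, pitch, yaw] about the fixed x, y, z axes, in that order (R = Rz(yaw) Ry(pitch) Rx(roll)).
In Python, from cell import ctrl gives the robot as it stands. The module is installed in compiled form; this text tells all that it offers.
- The arm moves only by the tool step_arm, never from a script. Its argument "commands" is one flat list of numbers, 7 for each row, row after row: the shift along the tool's x, y, z in cm, then the turn, a rotation vector about the tool's x, y, z in rad, then the opening, from 0 (shut) to 1 (fully open). A call has 1 to 10 rows; each row is the pose to reach, as a shift and turn from the pose commanded when the call began, along the tool's axes at that moment; what a row does not reach only later rows make up. A row lasts 1/10 s, in which the tool goes at most 50 mm and 8.59 degrees, less where a joint would pass 70% of its speed; a pose out of reach is approached as far as the arm can. A call with a gripper value outside its range is refused whole. The fingers move at their own pace and stop on an object; the grip force is fixed at half the most. Time passes only in rows, so rows that repeat a pose let the fingers close. It gives the time, the measured TCP pose, the force, the opening and the grip force at its end, in the units of the state.
- ctrl.read_state(): the state, without advancing time (a new reading comes with each control period).
- ctrl.get_image(name): name is "scene" or "top" or "wrist"; returns a dict with "image" (480x640x3 uint8, red, green, blue), "range_z" (480x640 float32, mm along the optical axis (not along the pixel's ray), 0 where there is no reading), "vfov" (degrees; the focal length in pixels is half the picture's height over the tangent of half this angle, whatever the lens; pixels are square), "cx", "cy" (the principal point, pixels), "D" ([k1, k2, p1, p2, k3] as OpenCV has them; the pictures are not rectified), "world_to_cam" (4x4, takes a point from world to camera coordinates). Camera axes: x right, y down, z forward; pixel columns grow to the right and rows downward; lengths in mm; the calibration is good to about 2 mm. A picture is of the moment at which its call begins.
- ctrl.finish_job(): hands the job in; it is judged then, once.
The state is a dict: "clock": time; "qpos": joint angles; "qd": joint speeds; "tau": joint torques, N m; "eef_pos": TCP position; "tool_rot": TCP orientation; "force": force on the tool from outside, world axes, zero at the start; "torque": the same for the moment, N m; "width": finger opening in mm; "gripper_force": force on a finger pad.
Only numpy, scipy, OpenCV 4.12 (cv2) and the standard library are available. Lean on these libraries where they do the work, as an engineer would, in place of code of your own. Each camera call takes 0.05 s, during which the arm holds its last target. There are 200 camera calls.

## Task

Take the handheld tester out of its cradle and lay it flat on the brown mat with its screen up, let go of it there, then pick it up again and balance it on the crown of the black dome, screen up and level, resting on the dome alone. How heavy its orange battery pack is differs from unit to unit, so its balance point must be found each time. Leave the other things on the desk where they are.

Things in the scene. Friction and masses are not known exactly. Their poses are not given: they have to be found in the camera images.
- tester: Handheld tester, black, 180 x 26 x 56 mm, blue screen and white keys on one face, its last 40 mm an orange battery pack; 0.25 to 0.5 kg. It starts on a long edge in the cradle, 38 mm showing above the cheeks. Origin: middle of that edge's underside. Axes: +x along its 180 mm to the orange end, +y (26 mm) out of the screen, +z (56 mm) across its width. Laid screen up, +y is up
- tester_mid (a point): Geometric centre of the tester (28 mm up +z from its origin, 13 mm under the screen face), axes as the tester's. The balance point lies on the x line through it, somewhere from x = -5 mm to x = +37 mm (towards the orange end), different every time
- cradle: Grey plastic cradle fixed to the desk: base plate 130 x 100 x 4 mm with two cheeks 130 long, 6 thick, whose tops are 22 mm above the desk, either side of a slot 33 mm wide along its x. Origin: centre of its underside; z up
- mat: Brown leather desk mat, fixed, 240 (x) x 270 (y) x 3 mm. Origin: centre of its underside; z up
- dome_top (a point): Crown (highest point) of the fixed black rubber dome, 70 mm above the desk. The crown is part of a sphere of 60 mm radius centred 60 mm below this point; foot 112 mm across
- round_board: Bystander, loose: round green circuit board, 100 mm across, 5 thick. Origin: centre of its underside
- eraser: Bystander, loose: pink bar 110 x 26 x 22 mm along its x. Origin: centre of its underside
- usb_stick: Bystander, loose: metal stick 57 x 18 x 9 mm along its x. Origin: near the centre of its underside
- glue: Bystander, loose: standing white bottle with green cap, 38 mm across, 85 high. Origin: centre of its underside
- mouse: Bystander, loose: black computer mouse 110 x 62 x 34 mm. Origin: centre of its underside
- heatsink: Bystander, loose: aluminium heat sink 60 x 60 x 24 mm. Origin: centre of its underside
Mind the look-alikes: they are no part of the job. What is shaped like the tester but purple is not meant.

How it is judged (in metres and radians):
On the way:
1. the tester lies flat on the mat, screen up, let go (angle between tester's own y axis and vertical below 0.1 rad and contact force between tester and mat above 0.5 N and height (world z) of tester_mid below 0.03 m and contact force between tester and the arm below 0.1 N and contact force between tester and the fingers below 0.1 N), for 0.2 s.
At the end, for the whole second after the job is handed in: the tester rests on the dome alone, screen up, within 0.11 rad (about 6 degrees) of level, at rest and let go (angle between tester's own y axis and vertical below 0.11 rad and contact force between tester and dome above 1 N and distance between tester_mid and dome_top below 0.06 m and height (world z) of tester_mid above 0.072 m and angular speed of tester below 0.15 rad/s and linear speed of tester below 0.03 m/s); the robot touches nothing.
It fails at once if a bystander is shifted by more than 30 mm (distance of any of round_board, eraser, usb_stick, glue, mouse, heatsink from where it was at the start of the episode above 0.03 m).
It also fails if it takes over 72 s, if anything falls off the work surface, if the arm or the gripper's body presses on something with over 40 N, if the wrist force passes 120 N, or if a joint passes its speed limit or range.

## Working session

There is one attempt and no reset: what is moved stays moved. The work goes in short steps, Python scripts to look and compute and a tool call to move; the robot and the scene stay as the last step left them, time stands still between calls to the robot, and variables do not carry over. Pictures are saved under pics/ and viewed, at most 10 in all, crops included, and the job is handed in when it is done.

Besides the shell and the picture viewer there is one more tool, called after "Emit:" as name(argument=value, ...) on one line, values as JSON. step_arm: Moves the arm, as the interface text tells. Its arguments: {"type":"object","properties":{"commands":{"type":"array"}},"required":["commands"]}

```bash
mkdir -p pics
cat > h.py <<'E'
import numpy as np, cv2
from cell import ctrl
def K(d):
    f=240/np.tan(np.radians(d["vfov"])/2)
    return np.array([[f,0,d["cx"]],[0,f,d["cy"]],[0,0,1.]])
def cloud(d):
    "world xyz per pixel (480,640,3), nan where none"
    v,u=np.mgrid[0:480,0:640]
    p=cv2.undistortPoints(np.stack([u,v],-1).reshape(-1,1,2).astype(np.float64),K(d),np.array(d["D"],float)).reshape(480,640,2)
    z=d["range_z"].astype(float).copy(); z[z==0]=np.nan
    P=np.dstack([p[...,0]*z,p[...,1]*z,z])
    M=np.linalg.inv(np.array(d["world_to_cam"]))
    return P@M[:3,:3].T+M[:3,3]
def ray(d,uv,h):
    "pixel -> world point on plane z=h"
    p=cv2.undistortPoints(np.array(uv,float).reshape(-1,1,2),K(d),np.array(d["D"],float)).reshape(-1,2)
    M=np.linalg.inv(np.array(d["world_to_cam"])); r=np.c_[p,np.ones(len(p))]@M[:3,:3].T; o=M[:3,3]
    return o+r*((h-o[2])/r[:,2])[:,None]
def shot(name,fn):
    d=ctrl.get_image(name); cv2.imwrite("pics/"+fn+".png",d["image"][...,::-1]); return d
E
python3 - <<'E'
from h import *
import pickle
for n in ["top","scene"]:
    d=shot(n,n+"0"); pickle.dump(d,open(n+"0.pkl","wb")); print(n,d["vfov"],d["D"],np.linalg.inv(d["world_to_cam"])[:3,3])
s=ctrl.read_state(); print(s)
E
```

```text
top 55.166148782742574 [-0.0427781  0.         0.         0.         0.       ] [3.62230114e+02 7.74266464e-01 1.34053487e+03]
scene 54.94333574606521 [-0.12274679  0.          0.          0.          0.        ] [1170.01840959  297.22274767  889.18378093]
{'clock': 0.1, 'qpos': array([-1.30481874,  0.62923103,  0.03844494,  1.51826093, -0.02704422,
        0.9963236 , -0.02001652]), 'qd': array([-0.00049249, -0.00378449, -0.00171056, -0.00264636,  0.00102504,
       -0.00020774,  0.0004729 ]), 'tau': array([ 2.12778956e-03, -5.64534009e+01,  1.22989174e+00, -1.93973207e+01,
        1.11757513e-02,  5.51772522e-03,  6.80051855e-06]), 'eef_pos': array([211.49622872, 614.03442381, 230.49796156]), 'tool_rot': array([-3.13988696e+00, -2.09140595e-05,  2.80977449e+00]), 'force': array([-0.0766705 , -0.61065686, -0.40503479]), 'torque': array([-0.0005372 ,  0.02005067, -0.00223308]), 'gripper_force': 0.0, 'width': 85.27721452711326}
```

View pics/top0.png

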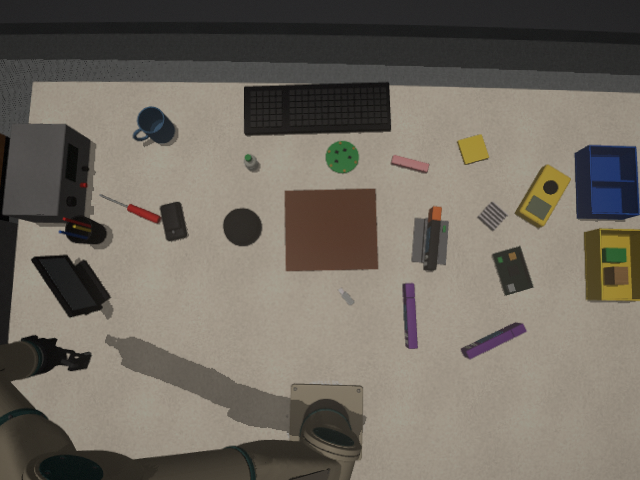

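View pics/scene0.png

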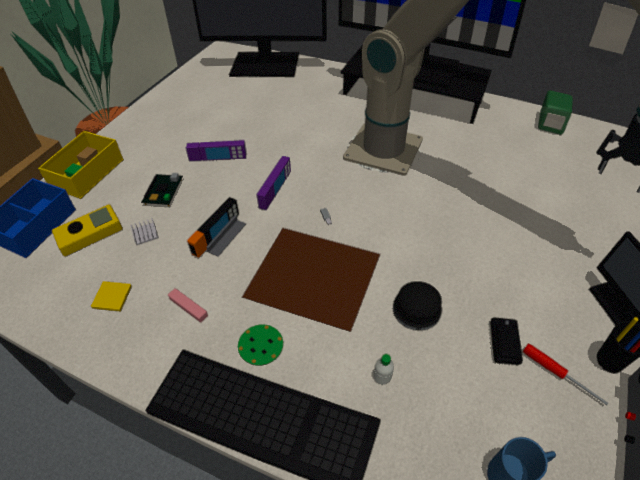

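The top picture shows the tester at about (432,240) with its orange end up in the image (+X) and its screen on the left (+Y). The mat is at (331,230) and the dome at (242,227). The scene picture confirms the screen side, and the purple decoys are separate. Next I'll measure these poses.

Run:
```python
from h import *
import pickle
for n in ["top","scene"]:
    d=pickle.load(open(n+"0.pkl","rb")); P=cloud(d); im=d["image"].astype(int); hsv=cv2.cvtColor(d["image"],cv2.COLOR_RGB2HSV)
    print(n)
    # orange / mat / dome
    box={"top":(395,455,200,280),"scene":(175,250,190,265)}[n]
    m=np.zeros((480,640),bool); m[box[2]:box[3],box[0]:box[1]]=1
    t=m&(P[...,2]>45)&(P[...,2]<75)
    q=P[t]; c,s,a=cv2.minAreaRect(q[:,:2].astype(np.float32)); print(" tester top-ish",t.sum(),c,s,a,np.percentile(q[:,2],[5,50,95]))
    o=m&(hsv[...,0]<15)&(hsv[...,1]>180)&(hsv[...,2]>120); q=P[o&(P[...,2]>50)]; print(" orange",o.sum(),np.nanmean(q,0),np.nanmin(q,0),np.nanmax(q,0))
    cr=m&(P[...,2]>15)&(P[...,2]<30); q=P[cr]; print(" cheeks",q.min(0),q.max(0))
    if n=="top": 
        mm=np.zeros((480,640),np.uint8); mm[170:290,270:395]=1
        mm=mm&(hsv[...,1]>100)&(hsv[...,0]<15)&(hsv[...,2]>40)
        cs=max(cv2.findContours(mm.astype(np.uint8),0,2)[0],key=cv2.contourArea)
        b=cv2.boxPoints(cv2.minAreaRect(cs)); w=ray(d,b,3); print(" mat",w.round(1),w.mean(0))
    bx={"top":(215,270,200,255),"scene":(385,450,270,335)}[n]
    m=np.zeros((480,640),bool); m[bx[2]:bx[3],bx[0]:bx[1]]=1
    q=P[m&(P[...,2]>35)]
    A=np.c_[2*q,np.ones(len(q))]; x=np.linalg.lstsq(A,(q**2).sum(1),rcond=None)[0]
    print(" dome",len(q),x[:3],np.sqrt(x[3]+(x[:3]**2).sum()), "zmax",q[:,2].max(), "mean xy of z>45",q[:,:2][q[:,2]>45].mean(0))
    if n=="top":
      (cc,r)=cv2.minEnclosingCircle(np.argwhere(m&(hsv[...,2]<60))[:,::-1].astype(np.float32)); print(" dome outline",cc,r,ray(d,cc,20))
```

```text
top
 tester top-ish 639 (523.3448486328125, -291.1693420410156) (28.487770080566406, 176.89505004882812) 84.25585174560547 [51.19506622 59.34212189 63.91338977]<stdin>:11: RuntimeWarning: Mean of empty slice
Traceback (most recent call last):
ValueError: zero-size array to reduction operation fmin which has no identity
```

Run:
```python
from h import *
import pickle
for n in ["top","scene"]:
    d=pickle.load(open(n+"0.pkl","rb")); P=cloud(d); hsv=cv2.cvtColor(d["image"],cv2.COLOR_RGB2HSV)
    print(n)
    box={"top":(395,455,200,280),"scene":(175,250,190,265)}[n]
    m=np.zeros((480,640),bool); m[box[2]:box[3],box[0]:box[1]]=1
    o=m&(hsv[...,0]<15)&(hsv[...,1]>150)&(hsv[...,2]>90); q=P[o]; print(" orange",o.sum(),np.nanmean(q,0),np.nanpercentile(q[:,2],[5,50,95]) if len(q) else "")
    t=m&(P[...,2]>45)&(P[...,2]<75); c,s,a=cv2.minAreaRect(P[t][:,:2].astype(np.float32)); print(" tester",c,s,a)
    cr=m&(P[...,2]>17)&(P[...,2]<27); print(" cheeks",cv2.minAreaRect(P[cr][:,:2].astype(np.float32)))
    if n=="top": 
        mm=np.zeros((480,640),bool); mm[170:290,270:395]=1
        mm=mm&(hsv[...,1]>100)&(hsv[...,0]<15)
        cs=max(cv2.findContours(mm.astype(np.uint8),0,2)[0],key=cv2.contourArea)
        w=ray(d,cv2.boxPoints(cv2.minAreaRect(cs)),3); print(" mat",w.round(1),w.mean(0))
    bx={"top":(215,270,200,255),"scene":(385,450,270,335)}[n]
    m=np.zeros((480,640),bool); m[bx[2]:bx[3],bx[0]:bx[1]]=1
    q=P[m&(P[...,2]>35)]
    A=np.c_[2*q,np.ones(len(q))]; x=np.linalg.lstsq(A,(q**2).sum(1),rcond=None)[0]
    print(" dome",len(q),x[:3],np.sqrt(x[3]+(x[:3]**2).sum()),"zmax",q[:,2].max(),"mean z>45",q[:,:2][q[:,2]>45].mean(0))
```

```text
top
 orange 113 [ 592.12383716 -297.99738869   59.6461176 ] [55.29791966 59.84451613 63.32491596]
 tester (523.3448486328125, -291.1693420410156) (28.487770080566406, 176.89505004882812) 84.25585174560547
 cheeks ((520.0333251953125, -291.1256408691406), (46.55410385131836, 169.8832244873047), 85.12608337402344)
 mat [[ 660.1  138.9    3. ]
 [ 672.2 -130.5    3. ]
 [ 436.3 -138.7    3. ]
 [ 424.   125.7    3. ]] [548.12564645  -1.14217727   3.        ]
 dome 917 [549.44151283 257.1705306   16.23178433] 55.09803344928283 zmax 76.15712612893753 mean z>45 [547.48049226 254.38900866]
scene
 orange 179 [ 599.48003477 -295.78700482   53.5018739 ] [27.06739912 57.93668664 62.50215769]
 tester (527.3262939453125, -292.94891357421875) (30.486082077026367, 181.36953735351562) 84.30098724365234
 cheeks ((530.9747314453125, -279.7652282714844), (34.2855110168457, 180.75750732421875), 77.18702697753906)
 dome 1359 [549.95341198 256.97972573  13.32746299] 56.704578200417124 zmax 71.98671010248722 mean z>45 [560.53069765 258.05008273]
```

Two views agree: the tester is at about (525,-292) with yaw -0.10 and its top at z=60. The mat is centred at (548,-1) and the dome crown is at (549.7,257,70). I'll set off via the dome side.

```bash
cat >> h.py <<'E'
from scipy.spatial.transform import Rotation as Rn
def go(pos,rpy,p0=None,r0=None):
    "shift (cm) and rotvec in tool axes from current pose to target"
    s=ctrl.read_state(); p0=s["eef_pos"] if p0 is None else np.array(p0); r0=s["tool_rot"] if r0 is None else r0
    A=Rn.from_euler("xyz",r0); B=Rn.from_euler("xyz",rpy)
    return (A.inv().apply(np.array(pos)-p0)/10).round(2),(A.inv()*B).as_rotvec().round(3)
E
python3 -c "
from h import *
print(go([550,250,230],[np.pi,0,1.36],r0=[np.pi,0,2.8098]))"
```

```text
(array([-43.86, -23.39,   0.05]), array([ 0.  , -0.  ,  1.45]))
```

Emit:
step_arm(commands=[-43.9, -23.5, 0, 0, 0, 1.45, 1, -43.9, -23.5, 0, 0, 0, 1.45, 1, -43.9, -23.5, 0, 0, 0, 1.45, 1, -43.9, -23.5, 0, 0, 0, 1.45, 1, -43.9, -23.5, 0, 0, 0, 1.45, 1, -43.9, -23.5, 0, 0, 0, 1.45, 1, -43.9, -23.5, 0, 0, 0, 1.45, 1, -43.9, -23.5, 0, 0, 0, 1.45, 1, -43.9, -23.5, 0, 0, 0, 1.45, 1, -43.9, -23.5, 0, 0, 0, 1.45, 1])

```text
clock: 1.1
eef_pos: [551.2, 247.6, 231.0]
tool_rot: [-3.141, 0.0, 1.354]
force: [0.8, 0.2, -0.5]
width: 85.7
gripper_force: 0.0
```

```bash
python3 -c "
from h import *
print(go([528,-292,200],[np.pi,0,-0.1],p0=[550,250,231],r0=[np.pi,0,1.36]),ctrl.read_state()['qpos'].round(2))"
```

```text
(array([-53.46,   9.19,   3.1 ]), array([-0.  , -0.  ,  1.46])) [-0.74  0.6   0.44  1.66 -0.3   0.95 -0.41]
```

Emit:
step_arm(commands=[-53.5, 9.2, 3.1, 0, 0, 1.46, 1, -53.5, 9.2, 3.1, 0, 0, 1.46, 1, -53.5, 9.2, 3.1, 0, 0, 1.46, 1, -53.5, 9.2, 3.1, 0, 0, 1.46, 1, -53.5, 9.2, 3.1, 0, 0, 1.46, 1, -53.5, 9.2, 3.1, 0, 0, 1.46, 1, -53.5, 9.2, 3.1, 0, 0, 1.46, 1, -53.5, 9.2, 3.1, 0, 0, 1.46, 1, -53.5, 9.2, 3.1, 0, 0, 1.46, 1, -53.5, 9.2, 3.1, 0, 0, 1.46, 1])

```text
clock: 2.1
eef_pos: [529.5, -250.9, 202.3]
tool_rot: [-3.141, 0.001, -0.105]
force: [0.8, 0.4, -0.6]
width: 85.5
gripper_force: 0.0
```

Emit:
step_arm(commands=[0, 0, 0, 0, 0, 0, 1, 0, 0, 0, 0, 0, 0, 1])

```text
clock: 2.3
eef_pos: [529.0, -250.6, 202.2]
tool_rot: [-3.142, 0.001, -0.103]
force: [0.3, 0.8, -0.1]
width: 85.4
gripper_force: 0.0
```

Run:
```python
from h import *
s=ctrl.read_state(); print(s["eef_pos"],s["tool_rot"],s["qpos"].round(2))
d=shot("wrist","w1"); P=cloud(d); hsv=cv2.cvtColor(d["image"],cv2.COLOR_RGB2HSV)
t=(P[...,2]>53)&(P[...,2]<68)&(np.hypot(P[...,0]-525,P[...,1]+292)<130)
q=P[t]; print(t.sum(),cv2.minAreaRect(q[:,:2].astype(np.float32)),np.median(q[:,2]))
```

```text
[ 529.03782959 -250.56111955  202.21476514] [-3.14153374e+00  1.27933126e-03 -1.02643157e-01] [-0.07  0.69  0.79  1.75 -0.59  0.95 -0.72]
5972 ((525.0902709960938, -292.927001953125), (26.845918655395508, 179.53347778320312), 84.64289093017578) 60.366930719078596
```

View pics/w1.png

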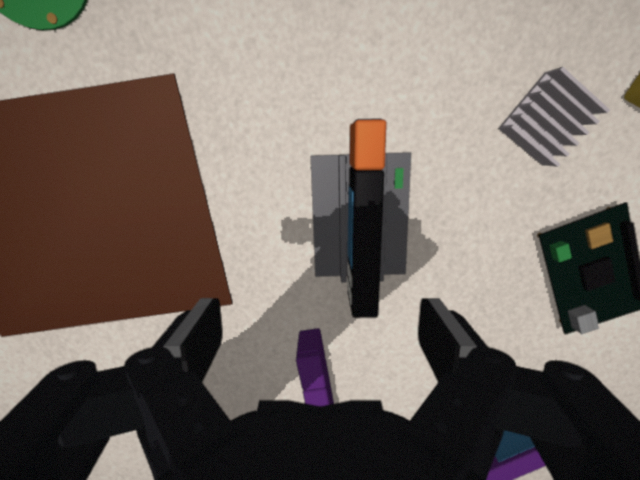

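Wrist view: the tester is at pixel (368,218), orange end ahead, standing upright in the cradle. It measures 26.8 x 179.5 mm, centred at (525,-293), with yaw -0.094 and its top at z=60. I'll descend and grip at tester x ≈ +10 mm.

```bash
python3 -c "
from h import *
r=[np.pi,0,-.1026]
print(go([535,-294,100],[np.pi,0,-.094],r0=r),go([535,-294,27],[np.pi,0,-.094],r0=r))"
```

```text
(array([ 0.99,  4.46, 10.22]), array([-0.   ,  0.   , -0.009])) (array([ 0.99,  4.46, 17.52]), array([-0.   ,  0.   , -0.009]))
```

Emit:
step_arm(commands=[0.5, 2.3, 5, 0, 0, -0.009, 1, 1, 4.4, 8.5, 0, 0, -0.009, 1, 1, 4.46, 11, 0, 0, -0.009, 1, 1, 4.46, 13, 0, 0, -0.009, 1, 1, 4.46, 15, 0, 0, -0.009, 1, 1, 4.46, 16.5, 0, 0, -0.009, 1, 1, 4.46, 17.5, 0, 0, -0.009, 1, 1, 4.46, 17.5, 0, 0, -0.009, 1, 1, 4.46, 17.5, 0, 0, -0.009, 1])

```text
clock: 3.25
eef_pos: [535.8, -294.7, 28.3]
tool_rot: [3.141, -0.001, -0.091]
force: [0.0, -0.3, 1.0]
width: 85.4
gripper_force: 0.0
```

Emit:
step_arm(commands=[0, 0, 0, 0, 0, 0, 0.5, 0, 0, 0, 0, 0, 0, 0.2, 0, 0, 0, 0, 0, 0, 0, 0, 0, 0, 0, 0, 0, 0, 0, 0, 0, 0, 0, 0, 0, 0, 0, 0, 0, 0, 0, 0])

```text
clock: 3.85
eef_pos: [535.6, -294.6, 28.2]
tool_rot: [-3.141, -0.0, -0.091]
force: [-0.7, 1.4, 4.6]
width: 25.4
gripper_force: 60.0
```

Emit:
step_arm(commands=[0, 0, -3, 0, 0, 0, 0, 0, 0, -6, 0, 0, 0, 0, 0, 0, -10, 0, 0, 0, 0, 0, 0, -14, 0, 0, 0, 0, 0, 0, -14, 0, 0, 0, 0, 0, 0, -14, 0, 0, 0, 0, 0, 0, -14, 0, 0, 0, 0])

```text
clock: 4.55
eef_pos: [534.4, -293.5, 165.8]
tool_rot: [-3.14, 0.003, -0.091]
force: [-0.7, -0.0, -4.4]
width: 25.6
gripper_force: 60.0
```

Run:
```python
from h import *
s=ctrl.read_state(); print(s["eef_pos"],s["tool_rot"],s["qpos"].round(2),s["force"],s["torque"],s["width"])
r=[np.pi,0,-.091]; p=[535.6,-294.6,168.2]
print(go([550,-60,168],[np.pi,0,0.03],p,r))
# rotate about world X by +50deg after
```

```text
[ 534.36451313 -293.4818327   165.82280462] [-3.13955107  0.00322616 -0.0909845 ] [ 0.03  0.76  0.74  1.71 -0.62  0.92 -0.64] [-0.72114662 -0.03545977 -4.35142803] [ 0.08295243  0.03881035 -0.04378193] 25.552278796649198
(array([-7.000e-01, -2.349e+01,  2.000e-02]), array([-0.   ,  0.   , -0.121]))
```

Run:
```python
from h import *
r=[np.pi,0,-.091]; p=[535.6,-294.6,168.2]
print(go([558,-20,150],[np.pi+.87,0,0.03],p,r))
```

```text
(array([ -0.26, -27.55,   1.82]), array([ 0.869, -0.053, -0.113]))
```

Emit:
step_arm(commands=[-0.1, -5, 0, 0, 0, 0, 0, -0.1, -10, 0, 0.1, -0.01, -0.02, 0, -0.2, -14, 0.5, 0.25, -0.02, -0.04, 0, -0.2, -18, 0.8, 0.4, -0.03, -0.06, 0, -0.3, -22, 1.2, 0.55, -0.04, -0.08, 0, -0.3, -25, 1.5, 0.7, -0.05, -0.1, 0, -0.3, -27.5, 1.8, 0.8, -0.053, -0.113, 0, -0.3, -27.5, 1.8, 0.87, -0.053, -0.113, 0, -0.3, -27.5, 1.8, 0.87, -0.053, -0.113, 0, -0.3, -27.5, 1.8, 0.87, -0.053, -0.113, 0])

```text
clock: 5.55
eef_pos: [556.9, -21.7, 148.1]
tool_rot: [-2.273, 0.003, 0.028]
force: [-0.5, -1.0, -3.6]
width: 25.1
gripper_force: 60.8
```

Run:
```python
from h import *
s=ctrl.read_state(); print(s["eef_pos"],s["tool_rot"],s["qpos"].round(2),s["force"],s["torque"],s["width"])
print(go([555,5,32],[np.pi+.87,0,0.03]))
```

```text
[556.91311154 -21.67296368 148.10201729] [-2.2725251   0.0029573   0.02791121] [ 0.25  0.9   0.3   1.71 -0.98  1.36 -0.41] [-0.46395754 -1.01125868 -3.58272357] [-1.32740662 -0.00273361  0.04181956] 25.13702796170951
(array([-0.08,  7.14,  9.54]), array([ 0.001,  0.   , -0.004]))
```

Emit:
step_arm(commands=[0, 2, 2.6, 0, 0, 0, 0, 0, 4, 5.3, 0, 0, 0, 0, 0, 5.5, 7.4, 0, 0, 0, 0, 0, 6.6, 8.8, 0, 0, 0, 0, 0, 7.1, 9.5, 0, 0, 0, 0, 0, 7.1, 9.5, 0, 0, 0, 0, 0, 7.1, 9.5, 0, 0, 0, 0])

```text
clock: 6.25
eef_pos: [557.2, 5.7, 35.1]
tool_rot: [-2.271, -0.001, 0.029]
force: [0.5, -0.6, -3.0]
width: 25.6
gripper_force: 60.8
```

Emit:
step_arm(commands=[0, 0.15, 0.13, 0, 0, 0, 0, 0, 0.15, 0.13, 0, 0, 0, 0, 0, 0.15, 0.13, 0, 0, 0, 0])

```text
clock: 6.55
eef_pos: [556.9, 6.1, 32.8]
tool_rot: [-2.271, -0.0, 0.029]
force: [0.3, 0.1, -3.6]
width: 25.1
gripper_force: 60.8
```

Emit:
step_arm(commands=[0, 0.12, 0.1, 0, 0, 0, 0, 0, 0.23, 0.2, 0, 0, 0, 0, 0, 0.23, 0.2, 0, 0, 0, 0])

```text
clock: 6.85
eef_pos: [556.5, 6.4, 29.0]
tool_rot: [-2.27, 0.001, 0.03]
force: [-0.5, -0.1, -3.8]
width: 24.9
gripper_force: 60.8
```

Emit:
step_arm(commands=[0, 0.08, 0.06, 0, 0, 0, 0, 0, 0.16, 0.13, 0, 0, 0, 0, 0, 0.16, 0.13, 0, 0, 0, 0])

```text
clock: 7.15
eef_pos: [556.6, 6.4, 28.2]
tool_rot: [-2.269, -0.0, 0.03]
force: [-2.3, -2.6, 4.0]
width: 25.4
gripper_force: 61.6
```

Contact with the mat. Now I'll open partway and withdraw along the tool axis.

Emit:
step_arm(commands=[0, -0.2, 0, 0, 0, 0, 0.35, 0, -0.4, 0, 0, 0, 0, 0.45, 0, -0.4, 0, 0, 0, 0, 0.45, 0, -0.4, 0, 0, 0, 0, 0.45])

```text
clock: 7.55
eef_pos: [556.6, 9.2, 30.2]
tool_rot: [-2.27, 0.0, 0.03]
force: [-0.0, -0.2, -0.7]
width: 38.6
gripper_force: 0.4
```

Run:
```python
from h import *
s=ctrl.read_state(); print(s["eef_pos"],s["force"],s["width"])
d=shot("scene","s1"); cv2.imwrite("pics/s1c.png",cv2.resize(d["image"][180:340,220:420,::-1],None,fx=3,fy=3))
```

```text
[556.64067766   9.20055739  30.23157626] [-0.02888491 -0.20193137 -0.72364037] 38.63826490942709
```

View pics/s1c.png

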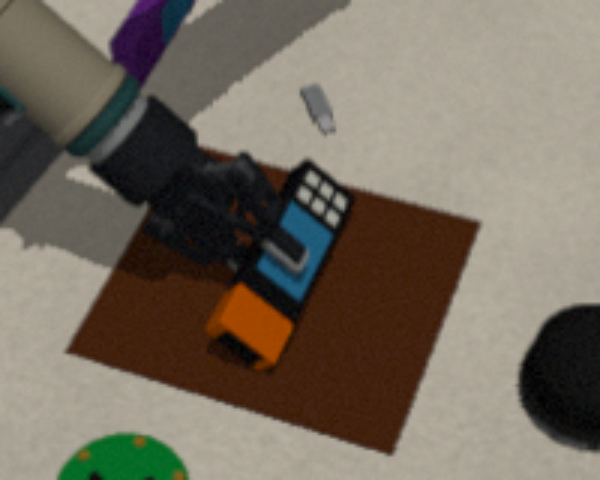

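The tester is screen up at crop (275,260), leaning on the lower finger. I'll withdraw.

Emit:
step_arm(commands=[0, 0, -1.5, 0, 0, 0, 0.45, 0, 0, -3, 0, 0, 0, 0.45, 0, 0, -4.5, 0, 0, 0, 0.45, 0, 0, -7, 0, 0, 0, 0.45, 0, 0, -11, 0, 0, 0, 0.6, 0, 0, -15, 0, 0, 0, 1, 0, 0, -18, 0, 0, 0, 1, 0, 0, -18, 0, 0, 0, 1])

```text
clock: 8.4
eef_pos: [561.5, -135.3, 149.0]
tool_rot: [-2.278, -0.004, 0.024]
force: [-0.7, -0.3, -0.1]
width: 84.9
gripper_force: 0.0
```

Run:
```python
from h import *
s=ctrl.read_state(); print(s["eef_pos"],s["tool_rot"],s["force"],s["width"])
d=shot("scene","s2"); cv2.imwrite("pics/s2c.png",cv2.resize(d["image"][180:340,220:420,::-1],None,fx=3,fy=3))
d=shot("top","t2"); P=cloud(d)
m=np.zeros((480,640),bool); m[185:275,280:385]=1
q=P[m&(P[...,2]>18)&(P[...,2]<45)]; print(len(q),cv2.minAreaRect(q[:,:2].astype(np.float32)),np.percentile(q[:,2],[5,50,95]))
```

```text
[ 561.4678442  -135.30782731  148.99054932] [-2.27780512 -0.00421072  0.02400461] [-0.66435599 -0.25960068 -0.0925883 ] 84.9200378306927
1189 ((547.4312744140625, -12.261751174926758), (178.43382263183594, 54.60942840576172), 1.3280186653137207) [24.83574599 29.16982518 34.12956777]
```

View pics/s2c.png

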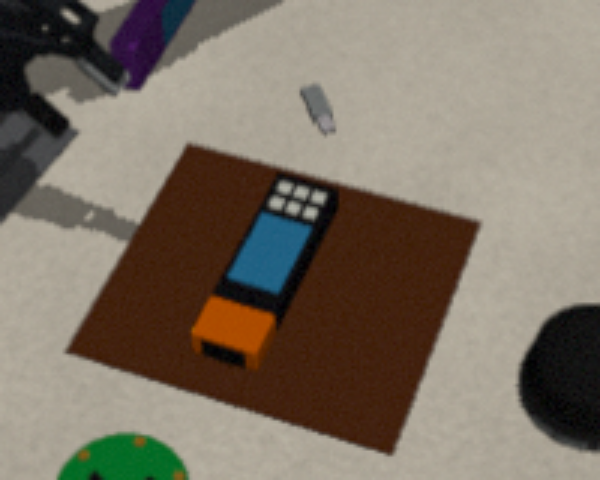

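The tester is flat on the mat, screen up and released, at crop (265,270). That puts its centre at (547,-12) with its top at z=29. I'll go above it, tool down, take the empty wrench reading and look with the wrist camera.

Run:
```python
from h import *
print(go([562,-12,150],[np.pi,0,0.023]))
```

```text
(array([ 0.47, -7.82,  8.8 ]), array([-0.87 ,  0.002,  0.005]))
```

Emit:
step_arm(commands=[0.4, -7.8, 8.8, -0.87, 0, 0.005, 1, 0.4, -7.8, 8.8, -0.87, 0, 0.005, 1, 0.4, -7.8, 8.8, -0.87, 0, 0.005, 1, 0.4, -7.8, 8.8, -0.87, 0, 0.005, 1, 0.4, -7.8, 8.8, -0.87, 0, 0.005, 1, 0.4, -7.8, 8.8, -0.87, 0, 0.005, 1, 0.4, -7.8, 8.8, -0.87, 0, 0.005, 1, 0.4, -7.8, 8.8, -0.87, 0, 0.005, 1, 0.4, -7.8, 8.8, -0.87, 0, 0.005, 1])

```text
clock: 9.4
eef_pos: [560.4, -12.1, 148.7]
tool_rot: [-3.14, 0.004, 0.024]
force: [0.7, -1.2, 0.6]
width: 85.3
gripper_force: 0.0
```

```bash
cat >> h.py <<'E'
def wrench(n=12):
    F=[]
    for _ in range(n):
        ctrl.get_image("wrist"); s=ctrl.read_state(); F.append(np.r_[s["force"],s["torque"],s["eef_pos"],s["tool_rot"]])
    F=np.array(F); return F.mean(0),F.std(0)/np.sqrt(n)
E
python3 - <<'E'
from h import *
m,e=wrench(); print(m.round(4),e[:6].round(4)); np.save("tare.npy",m)
d=shot("wrist","w2"); P=cloud(d)
t=(P[...,2]>22)&(P[...,2]<40)&(np.hypot(P[...,0]-547,P[...,1]+12)<110)
q=P[t]; print(t.sum(),cv2.minAreaRect(q[:,:2].astype(np.float32)),np.percentile(q[:,0],[.5,99.5]),np.percentile(q[:,1],[.5,99.5]),np.median(q[:,2]))
print(go([562,-12,8],[np.pi,0,0.023]))
E
```

```text
[-3.000000e-04  9.990000e-02  8.580000e-02 -5.200000e-03  1.090000e-02
 -6.600000e-03  5.609956e+02 -1.226630e+01  1.491202e+02 -3.140200e+00
  2.700000e-03  2.320000e-02] [0.1484 0.2051 0.0592 0.0095 0.007  0.0092]
13910 ((546.8530883789062, -13.088935852050781), (180.32559204101562, 56.11221694946289), 1.6686986684799194) [458.79574163 636.36959312] [-41.54950813  15.55764913] 29.715265523856687
(array([ 0.12,  0.11, 14.11]), array([-0.001,  0.003,  0.002]))
```

View pics/w2.png

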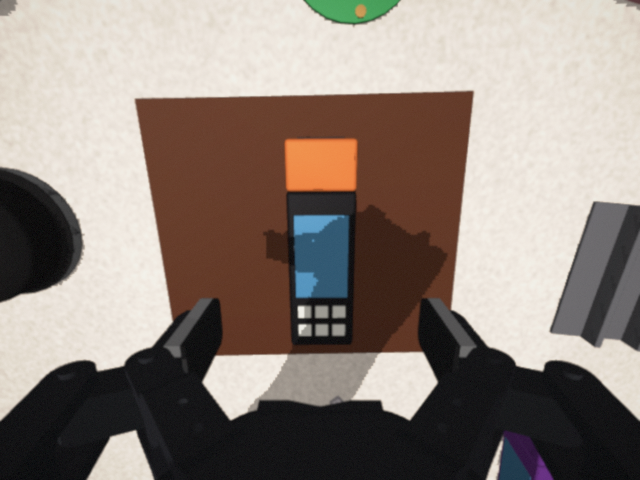

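The wrist view shows the tester centred between the fingers at pixel (321,240). It's at (546.9,-13.1) with yaw 0.029 and its top at z=29.7. At 56 mm opening the tips stand back from the TCP by several mm, so I'll descend to TCP z≈1 and close.

Emit:
step_arm(commands=[0.1, 0, 4, 0, 0.003, -0.005, 1, 0.1, 0.04, 8, 0, 0.003, -0.005, 1, 0.1, 0.04, 11, 0, 0.003, -0.005, 1, 0.1, 0.04, 13, 0, 0.003, -0.005, 1, 0.1, 0.04, 14.3, 0, 0.003, -0.005, 1, 0.1, 0.04, 14.8, 0, 0.003, -0.005, 1, 0.1, 0.04, 14.8, 0, 0.003, -0.005, 1, 0.1, 0.04, 14.8, 0, 0.003, -0.005, 1])

```text
clock: 10.85
eef_pos: [562.6, -11.4, 2.1]
tool_rot: [-3.141, -0.002, 0.03]
force: [-0.3, 0.2, 0.5]
width: 85.5
gripper_force: 0.0
```

Emit:
step_arm(commands=[0, 0, 0, 0, 0, 0, 0.6, 0, 0, 0, 0, 0, 0, 0.4, 0, 0, 0, 0, 0, 0, 0.2, 0, 0, 0, 0, 0, 0, 0.2, 0, 0, 0, 0, 0, 0, 0.2])

```text
clock: 11.35
eef_pos: [562.4, -11.5, 2.3]
tool_rot: [-3.141, -0.002, 0.03]
force: [-1.0, -0.3, 5.8]
width: 54.8
gripper_force: 65.3
```

Emit:
step_arm(commands=[0, 0, -2, 0, 0, 0, 0.2, 0, 0, -5, 0, 0, 0, 0.2, 0, 0, -9, 0, 0, 0, 0.2, 0, 0, -12, 0, 0, 0, 0.2, 0, 0, -14, 0, 0, 0, 0.2, 0, 0, -14, 0, 0, 0, 0.2, 0, 0, -14, 0, 0, 0, 0.2, 0, 0, -14, 0, 0, 0, 0.2, 0, 0, -14, 0, 0, 0, 0.2, 0, 0, -14, 0, 0, 0, 0.2])

```text
clock: 12.35
eef_pos: [561.1, -11.6, 140.1]
tool_rot: [-3.141, 0.001, 0.03]
force: [0.6, 0.6, -3.6]
width: 54.7
gripper_force: 65.2
```

Run:
```python
from h import *
t=np.load("tare.npy"); m,e=wrench(40); w=m[:6]-t[:6]; print(m.round(4),e[:6].round(4)); print("net",w.round(4))
F,T=w[:3],w[3:]
print("com rel. to moment ref: x=%.1f y=%.1f"%(-T[1]/F[2]*1000, T[0]/F[2]*1000))
d=shot("wrist","w3"); P=cloud(d); hsv=cv2.cvtColor(d["image"],cv2.COLOR_RGB2HSV)
p=m[6:9]
t=(abs(P[...,2]-p[2]-27)<14)&(abs(P[...,0]-p[0]+15)<100)&(abs(P[...,1]-p[1])<45)&(np.indices((480,640))[0]<300)
q=P[t]; A=np.c_[q[:,:2]-p[:2],np.ones(len(q))]; print(len(q),np.linalg.lstsq(A,q[:,2]-p[2],rcond=None)[0], q.min(0),q.max(0))
```

```text
[ 6.910000e-02 -1.770000e-02 -3.398400e+00 -4.400000e-03  1.230000e-02
 -2.000000e-04  5.616971e+02 -1.149450e+01  1.411119e+02 -3.140500e+00
 -5.000000e-04  3.030000e-02] [0.0772 0.0706 0.0817 0.0042 0.0041 0.0051]
net [ 6.9400e-02 -1.1760e-01 -3.4842e+00  8.0000e-04  1.4000e-03  6.5000e-03]
com rel. to moment ref: x=0.4 y=-0.2
25097 [-9.10057798e-04 -4.66489150e-04  2.69343711e+01] [571.09516773 -45.74282817 154.11841767] [637.11574894  22.07776781 170.4962482 ]
```

View pics/w3.png

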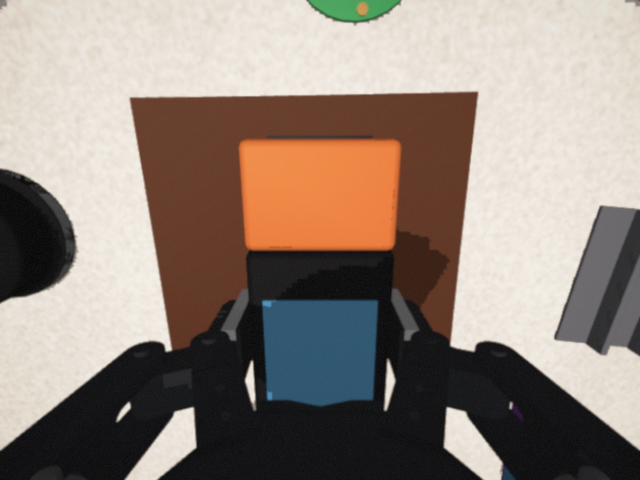

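I hold it at the middle of the blue screen, orange end ahead around (320,195), and the face is level to about 0.001. The wrench puts the balance point 0–4 mm ahead of the grip, at about tester x=+17. Next I'll go over the dome.

Run:
```python
from h import *
print(go([548,257,120],[np.pi,0,0.03]), go([548,257,76],[np.pi,0,0.03]))
```

```text
(array([ -0.56, -26.88,   2.15]), array([-0.001, -0.001,  0.   ])) (array([ -0.57, -26.87,   6.55]), array([-0.001, -0.001,  0.   ]))
```

Emit:
step_arm(commands=[-0.1, -3, 0, 0, 0, 0, 0.2, -0.2, -7, 0, 0, 0, 0, 0.2, -0.3, -11, 0, 0, 0, 0, 0.2, -0.4, -15, 0, 0, 0, 0, 0.2, -0.5, -19, 0, 0, 0, 0, 0.2, -0.57, -22.5, 0, 0, 0, 0, 0.2, -0.57, -25, 1, 0, 0, 0, 0.2, -0.57, -26.5, 2, 0, 0, 0, 0.2, -0.57, -26.9, 2.2, 0, 0, 0, 0.2, -0.57, -26.9, 2.2, 0, 0, 0, 0.2])

```text
clock: 15.4
eef_pos: [547.6, 256.3, 118.9]
tool_rot: [3.141, 0.0, 0.03]
force: [-0.1, -0.5, -3.6]
width: 54.9
gripper_force: 65.0
```

Emit:
step_arm(commands=[0, 0, 1.5, 0, 0, 0, 0.2, 0, 0, 3, 0, 0, 0, 0.2, 0, 0, 4, 0, 0, 0, 0.2, 0, 0, 4.5, 0, 0, 0, 0.2, 0, 0, 4.5, 0, 0, 0, 0.2, 0, 0, 4.5, 0, 0, 0, 0.2, 0, 0, 4.5, 0, 0, 0, 0.2])

```text
clock: 16.1
eef_pos: [548.4, 257.3, 75.0]
tool_rot: [-3.14, -0.002, 0.03]
force: [0.1, -0.5, -2.7]
width: 54.7
gripper_force: 65.1
```

Run:
```python
from h import *
m,e=wrench(12); print(m.round(4),e[:6].round(4)); np.save("hold.npy",m)
```

```text
[ 1.748000e-01  2.250000e-01 -3.279100e+00 -7.600000e-03  1.160000e-02
  9.500000e-03  5.480401e+02  2.574012e+02  7.470790e+01 -3.140300e+00
 -1.000000e-03  3.040000e-02] [0.128  0.1333 0.0924 0.008  0.0067 0.0091]
```

Emit:
step_arm(commands=[0, 0, 0.15, 0, 0, 0, 0.2, 0, 0, 0.3, 0, 0, 0, 0.2, 0, 0, 0.4, 0, 0, 0, 0.2, 0, 0, 0.4, 0, 0, 0, 0.2])

```text
clock: 17.1
eef_pos: [547.8, 257.2, 70.2]
tool_rot: [-3.141, -0.0, 0.03]
force: [-0.1, 0.3, -4.1]
width: 55.0
gripper_force: 65.1
```

Emit:
step_arm(commands=[0, 0, 0.1, 0, 0, 0, 0.2, 0, 0, 0.1, 0, 0, 0, 0.2, 0, 0, 0.1, 0, 0, 0, 0.2])

```text
clock: 17.4
eef_pos: [547.9, 257.3, 69.4]
tool_rot: [-3.14, -0.001, 0.03]
force: [0.6, -0.4, -2.9]
width: 54.6
gripper_force: 65.1
```

Emit:
step_arm(commands=[0, 0, 0.1, 0, 0, 0, 0.2, 0, 0, 0.15, 0, 0, 0, 0.2, 0, 0, 0.15, 0, 0, 0, 0.2])

```text
clock: 17.7
eef_pos: [548.0, 257.4, 69.1]
tool_rot: [-3.14, -0.001, 0.03]
force: [-3.4, -0.6, 5.1]
width: 54.7
gripper_force: 66.4
```

Run:
```python
from h import *
m,e=wrench(20); h=np.load("hold.npy"); print(m.round(4),e[:6].round(4)); w=m-h; print(w[:6].round(4)); F,T=w[:3],w[3:6]
print("contact rel TCP-ish x=%.1f y=%.1f"%(-T[1]/F[2]*1e3,T[0]/F[2]*1e3))
```

```text
[-2.420200e+00 -5.067000e-01  5.684600e+00 -1.060000e-01  5.603000e-01
  3.600000e-03  5.480434e+02  2.573317e+02  6.913340e+01 -3.139600e+00
 -8.000000e-04  3.020000e-02] [0.1182 0.0863 0.1101 0.0049 0.0088 0.0061]
[-2.5950e+00 -7.3170e-01  8.9638e+00 -9.8400e-02  5.4870e-01 -5.9000e-03]
contact rel TCP-ish x=-61.2 y=-11.0
```

Emit:
step_arm(commands=[0, 0, -0.05, 0, 0, 0, 0.2, 0, 0, -0.08, 0, 0, 0, 0.2, 0, 0, -0.08, 0, 0, 0, 0.2])

```text
clock: 19.0
eef_pos: [548.0, 257.3, 69.1]
tool_rot: [-3.14, -0.001, 0.03]
force: [-1.6, -0.9, 4.1]
width: 55.0
gripper_force: 65.7
```

Run:
```python
from h import *
m,e=wrench(10); h=np.load("hold.npy"); print(m.round(4)); w=m-h; print(w[:6].round(4))
```

```text
[-2.105300e+00 -4.645000e-01  5.329200e+00 -7.080000e-02  4.982000e-01
 -1.600000e-03  5.480307e+02  2.573339e+02  6.913550e+01 -3.140200e+00
 -8.000000e-04  3.030000e-02]
[-2.2801 -0.6895  8.6083 -0.0632  0.4866 -0.0112]
```

Emit:
step_arm(commands=[0, 0, -0.08, 0, 0, 0, 0.2, 0, 0, -0.08, 0, 0, 0, 0.2, 0, 0, -0.08, 0, 0, 0, 0.2])

```text
clock: 19.8
eef_pos: [548.0, 257.3, 69.2]
tool_rot: [-3.141, -0.001, 0.03]
force: [0.3, -0.1, -1.4]
width: 54.9
gripper_force: 65.3
```

Run:
```python
from h import *
m,e=wrench(10); h=np.load("hold.npy"); print(m.round(4)); w=m-h; print(w[:6].round(4))
```

```text
[-1.879000e-01  2.962000e-01 -3.079500e+00  1.040000e-02 -1.280000e-02
  5.800000e-03  5.478550e+02  2.572974e+02  6.930790e+01 -3.140700e+00
 -4.000000e-04  3.030000e-02]
[-0.3627  0.0712  0.1997  0.018  -0.0244 -0.0038]
```

Just touching the dome. I'll open slightly and check the tilt.

Emit:
step_arm(commands=[0, 0, 0, 0, 0, 0, 0.7, 0, 0, 0, 0, 0, 0, 0.72, 0, 0, 0, 0, 0, 0, 0.75])

```text
clock: 20.6
eef_pos: [548.3, 257.3, 70.0]
tool_rot: [-3.14, -0.001, 0.03]
force: [1.3, -0.3, 0.2]
width: 64.1
gripper_force: 0.0
```

```bash
cat > tilt.py <<'E'
from h import *
for i in range(4):
    d=ctrl.get_image("wrist"); s=ctrl.read_state(); p=s["eef_pos"]; P=cloud(d)
    t=(abs(P[...,2]-96)<25)&(P[...,0]>560)&(P[...,0]<640)&(abs(P[...,1]-257)<26)&(np.indices((480,640))[0]<400)
    q=P[t]; A=np.c_[q[:,:2]-[548,257],np.ones(len(q))]; print(len(q),np.linalg.lstsq(A,q[:,2],rcond=None)[0].round(4),q[:,0].max().round(1),q[:,1].min().round(1),q[:,1].max().round(1),s["width"].round(1),s["force"].round(1))
E
python3 tilt.py
```

```text
Traceback (most recent call last):
  File "tilt.py", line 5, in <module>
    q=P[t]; A=np.c_[q[:,:2]-[548,257],np.ones(len(q))]; print(len(q),np.linalg.lstsq(A,q[:,2],rcond=None)[0].round(4),q[:,0].max().round(1),q[:,1].min().round(1),q[:,1].max().round(1),s["width"].round(1),s["force"].round(1))
                                                                                                                                                                                        ^^^^^^^^^^^^^^^^
AttributeError: 'float' object has no attribute 'round'
```

```bash
sed -i 's/s\["width"\].round(1)/s["width"]/' tilt.py; python3 tilt.py; python3 -c "
from h import *
d=shot('scene','s4'); cv2.imwrite('pics/s4c.png',cv2.resize(d['image'][230:350,340:500,::-1],None,fx=4,fy=4))"
```

```text
24271 [-1.56000e-02  3.41000e-02  9.65541e+01] 623.0 231.0 283.0 64.06247116726102 [-0.3  0.5  0.6]
24376 [-1.66000e-02  3.39000e-02  9.65857e+01] 623.3 231.0 283.0 64.06166332411081 [0.2 0.4 0.4]
24397 [-1.63000e-02  3.37000e-02  9.65838e+01] 623.2 231.0 283.0 63.79855090810536 [-0.1  0.2 -0.2]
24420 [-1.64000e-02  3.33000e-02  9.65926e+01] 623.1 231.0 283.0 63.80460878382063 [-0.4  0.6 -0.3]
```

View pics/s4c.png

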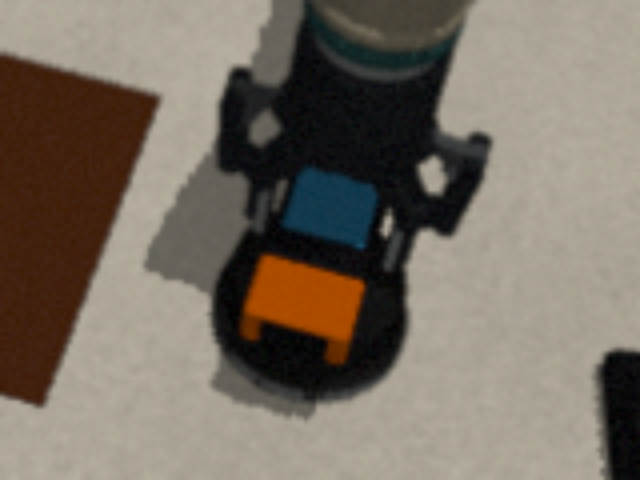

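The tester sits on the dome, released and steady, tilted about 0.037 rad. In the crop the orange end is at (305,300) and the fingers are clear on both sides. I'll open fully and retreat straight up.

Emit:
step_arm(commands=[0, 0, 0, 0, 0, 0, 0.85, 0, 0, 0, 0, 0, 0, 1, 0, 0, 0, 0, 0, 0, 1, 0, 0, -1, 0, 0, 0, 1, 0, 0, -2.5, 0, 0, 0, 1, 0, 0, -5, 0, 0, 0, 1, 0, 0, -8, 0, 0, 0, 1, 0, 0, -12, 0, 0, 0, 1, 0, 0, -12, 0, 0, 0, 1, 0, 0, -12, 0, 0, 0, 1])

```text
clock: 21.9
eef_pos: [548.6, 257.5, 191.7]
tool_rot: [-3.139, -0.003, 0.03]
force: [0.4, 0.2, -0.6]
width: 85.4
gripper_force: 0.0
```

```bash
python3 tilt.py; python3 -c "
from h import *
print(ctrl.finish_job())"
```

```text
6505 [-1.63000e-02  3.36000e-02  9.66097e+01] 623.2 231.0 283.0 85.6030692370386 [-0.6 -0.8  0.2]
6563 [-1.6400e-02  3.4300e-02  9.6617e+01] 623.4 231.0 282.8 85.24097294804004 [ 0.8  0.1 -0.3]
6662 [-1.66000e-02  3.36000e-02  9.66228e+01] 623.4 231.0 283.0 85.3416041828262 [0.2 0.4 0.1]
6681 [-1.55000e-02  3.36000e-02  9.65827e+01] 623.2 231.0 283.0 85.71992272354237 [-0.8 -1.1 -0.3]
the job is handed in; nothing more can be done
None
```

I laid the tester screen up on the mat, let go and regripped it, then balanced it on the dome; it was still and about 0.04 rad off level just before I handed the job in at about 22 s, but no verdict came back.

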